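# Show the solder side of a board to the inspection camera

### The arm

A 6-joint arm with a two-finger parallel gripper is mounted at the origin on the work surface. World frame = base frame: x ahead of the robot, y to its left, z up, the work surface at z = 0. Lengths are in m, angles in rad, forces in N, time in s.
With the tool pointing down it reaches from about 0.325 to 0.775 m from the base axis. Payload 9.3 kg.
Tool frame: the origin (TCP) lies midway between the tips of the shut fingers; the grasp point (between the pads) lies ctrl.grip_depth behind it (ctrl.grip_depth is the distance from the TCP to the grasp point, in m); z points along the fingers, y is the direction in which the jaws open and shut (so a half turn about z gives the same grasp; the last joint's range is limited). The gripper opens to 85 mm and grips with 20 to 120 N. Pads are 22 mm wide; open, the fingers measure 114 mm over their backs; the gripper's body (76 mm by 85 mm) begins 54 mm behind the grasp point. The pads swing forward as they close: fully open they stand 13 mm farther back than shut.
Start: joints at [1.165, 0.259, 0.021, 1.334, 0, 1.418], TCP at [0.138, 0.533, 0.231] pointing down, gripper open.
Joint ranges: [-3.04, 3.04], [-0.91, 1.82], [-1.04, 1.36], [-1.92, 1.95], [-1.52, 1.45], [-3.14, 3.14]. Speed limits (rad/s): [2.22, 2.22, 2.79, 3.14, 3.14, 3.14].

### API

Orientations are given as a unit quaternion [x, y, z, w].
In Python, from workcell import ctrl, read_camera, hand_in gives the robot as it stands.
- The arm moves only by the shell command python3 -m handwheel 'ROWS' [FORCE]. ROWS is JSON, a list of rows, each an object with "delta_pos": the shift along the tool's x, y, z in m, a list of three; "rot": the turn, a rotation vector about the tool's x, y, z in degrees, a list of three; "grip": the opening, from -1 (shut) to 1 (fully open), so that 0 is half open. A call has 1 to 12 rows; each row shifts and turns the commanded pose from where the row before left it, along the tool's axes as they then stand; what a row does not reach is not made up. A row lasts 1/10 s, in which the tool goes at most 50 mm and 8.59 degrees, less where a joint would pass 70% of its speed; a pose out of reach is approached as far as the arm can. A call is refused whole if a number of a shift passes 0.05 or a number of a turn 8.59, either way. A call with a gripper value outside its range is refused whole. The fingers move at their own pace and stop on an object; FORCE is the grip in N (left out, the last holds). Time passes only in rows, so rows that do not move let the fingers close. It gives the time, the measured TCP pose, the force and the opening at its end, in the units of the state.
- ctrl.observe(): the state, without advancing time (a new reading comes with each control period).
- read_camera(name): name is "scene" or "top" or "wrist"; returns a dict with "color" (420x560x3 uint8, red, green, blue), "fx", "fy", "cx", "cy" (pixels), "rvec" (rotation vector, rad) and "tvec" (3), from world to camera coordinates, as OpenCV has them. Camera axes: x right, y down, z forward; pixel columns grow to the right and rows downward; lengths in m; the calibration is good to about 2 mm. The wrist camera is an equidistant fisheye: a pixel r from the principal point sees the ray r / f radians off the axis. A picture is of the moment at which its call begins. There is no depth.
- hand_in(): hands the job in, once; it reports no verdict.
The state is a dict: "time_s": time; "q": joint angles; "joint_velocities": joint speeds; "tau": joint torques, N m; "position": TCP position; "tool_rot": TCP orientation; "contact_force": force on the tool from outside, world axes, zero at the start; "ft_torque": the same for the moment, N m; "gripper_width": finger opening in m.
Only numpy, scipy, OpenCV 4.12 (cv2) and the standard library are available. Lean on these libraries where they do the work, as an engineer would, in place of code of your own. Each camera call takes 0.05 s, during which the arm holds its last target. There are 200 camera calls.

### The job

Take the circuit board by its heat sink, lift it out of the open metal case and carry it, level all the way, to the black inspection camera that looks upward from the bench. Finish still holding it there: steady, level, centred over the camera window with the long side of the board along the long side of the window, and its underside about 9 cm above the glass. Nothing may bump the camera, and leave the case and the other things on the bench where they are.

Things in the scene. Friction and masses are not known exactly. Their poses are not given: they have to be found in the camera images.
- sink (a point): Centre of the aluminium finned heat sink fixed on the middle of the circuit board, half-way up. Sink: 50 mm (x) x 24 mm (y) x 54 mm tall; grip its two flat faces 24 mm apart. It stands at the board's balance point; the board is bare for 25 mm beside those faces. This point is 27 mm above the board's top face, 31 mm above its underside. x along the board's long side, z up from it.
- board_under (a point): Centre of the board's underside, straight below sink, same axes. Green board, 124 mm (x) x 94 mm (y) x 4 mm, 0.2 to 0.4 kg with the sink, lying loose on four standoffs in the case, nothing holds it down; its small parts rise at most 12 mm.
- case: Open aluminium case, 150 mm (x) x 120 mm (y) x 22 mm tall, walls 4 mm, a small ear on each short side (182 mm over the ears), loose on the bench, 0.9 kg. The board lies in it, long side along x, about 9 mm from the walls; its underside is 14 mm above the bench and its top 4 mm below the rim. Origin: centre of the case's underside; z up.
- window (a point): Centre of the glass window in the top of the inspection camera, on the glass, 46 mm above the bench. Window: 104 mm (x) x 70 mm (y), blue-grey with a dark round lens in the middle and a white light bar along each long side. x along the window's long side, z up.
- camera: Inspection camera: black box fixed to the bench, looking straight up, 160 mm (x) x 120 mm (y) x 46 mm tall. Origin: centre of its underside, 46 mm below window, same axes.
- bottle: Bystander, loose, to be left alone: white squeeze bottle, 60 mm across, 125 mm tall, upright; origin: centre of its underside.
- driver: Bystander, loose, to be left alone: screwdriver with blue handle lying on the mat, 170 mm long, at most 30 mm thick; origin: near its middle, underside.
- pliers: Bystander, loose, to be left alone: small pliers with red handles, lying flat, 150 x 60 x 13 mm; origin: under its pivot.
- spare_board: Bystander, loose, to be left alone: bare green circuit board lying flat on the mat, 140 x 100 x 12 mm, no heat sink; origin: centre of its underside.
- parts_tray: Bystander, loose, to be left alone: grey open tray with small parts, 100 x 70 x 22 mm; origin: centre of its underside.
- tweezers: Bystander, loose, to be left alone: steel tweezers lying flat, 128 x 26 x 8 mm; origin: centre of the underside.
Not all that is in view belongs to the job. Leave any orange or pink look-alike of the camera alone.

How it is judged:
On the way:
1. the board is lifted clear of the case, held by the gripper and level (height (world z) of sink above 0.075 m and angle between sink's own z axis and vertical below 0.25 rad and contact force between the fingers and board above 1 N and contact force between board and case below 0.1 N), for 0.2 s.
At the end, for the whole second after the job is handed in: Only the gripper carries the board, at rest, level within 0.1 rad, sink centre within 18 mm sideways of the window centre, long sides within 0.17 rad, underside 60 to 120 mm above the glass (sink centre 91 to 151 mm); case and bystanders within 25 mm of their starts (z of sink in the frame of window between 0.091 and 0.151 m and horizontal distance between sink and window below 0.018 m and angle between each of sink, case's own z axis and vertical below 0.1 rad and angle between the x axis of sink and the x axis of window, either way round below 0.17 rad and linear speed of board below 0.03 m/s and angular speed of board below 0.2 rad/s and contact force between the fingers and board above 1 N and contact force between board and case below 0.1 N and contact force between board and camera below 0.1 N and distance of each of case, bottle, driver, pliers, spare_board, parts_tray, tweezers from where it was at the start of the episode below 0.025 m); the arm keeps its last pose, push and grip.
It fails at once if the board is tipped by more than 0.4 rad (angle between sink's own z axis and vertical above 0.4 rad).
It fails at once if the camera is bumped (more than 3 N) (contact force between camera and anything else above 3 N).
It fails at once if the case is dragged or lifted by more than 25 mm (distance of case from where it was at the start of the episode above 0.025 m).
It fails at once if another thing on the bench is moved by more than 25 mm (distance of any of bottle, driver, pliers, spare_board, parts_tray, tweezers from where it was at the start of the episode above 0.025 m).
It also fails if it takes over 42 s, if anything falls off the work surface, if the arm or the gripper's body presses on something with over 40 N, if the wrist force passes 120 N, or if a joint passes its speed limit or range.

## Working session

There is one attempt and no reset: what is moved stays moved. The work goes in short steps, Python scripts to look and compute and a shell command to move; the robot and the scene stay as the last step left them, time stands still between calls to the robot, and variables do not carry over. Pictures are saved under pics/ and viewed, about 8 in all and at most 12, crops included, and the job is handed in when it is done.

```bash
mkdir -p pics; ls
cat > h.py <<'E'
import numpy as np, cv2
from workcell import ctrl, read_camera, hand_in
def ray(c,u,v,fish=False):
    R=cv2.Rodrigues(np.array(c["rvec"],float))[0]; t=np.array(c["tvec"],float).ravel()
    x=(u-c["cx"])/c["fx"]; y=(v-c["cy"])/c["fy"]
    if fish:
        r=np.hypot(x,y); d=np.array([x/r*np.sin(r),y/r*np.sin(r),np.cos(r)]) if r>1e-9 else np.array([0,0,1.])
    else: d=np.array([x,y,1.])
    return -R.T@t, R.T@d
def onz(c,u,v,z,fish=False):
    o,d=ray(c,u,v,fish); return o+d*(z-o[2])/d[2]
def save(name,img): cv2.imwrite("pics/"+name,cv2.cvtColor(img,cv2.COLOR_RGB2BGR))
E
python3 - <<'E'
from h import *
import pickle
s=ctrl.observe(); print(s, ctrl.grip_depth)
C={n:read_camera(n) for n in("top","scene")}
pickle.dump(C,open("c0.pkl","wb"))
for n in C:
    print(n,{k:v for k,v in C[n].items() if k!="color"}); save(n+"0.png",C[n]["color"])
E
```

```text
pics
{'time_s': 0.0, 'q': array([ 1.16538169e+00,  2.59217932e-01,  2.07606925e-02,  1.33368582e+00,
       -2.35545510e-05,  1.41820107e+00]), 'joint_velocities': array([ 0.00030687,  0.00149886, -0.00050862,  0.00074574, -0.0012584 ,
       -0.00114997]), 'tau': array([-1.98773450e-03, -5.55642521e+01,  3.44526994e+01,  1.37045872e-02,
       -1.93296059e-04, -8.90018896e-06]), 'position': array([0.13747367, 0.53225928, 0.23065176]), 'tool_rot': array([ 1.26073262e-01,  9.92020705e-01, -6.50569490e-04, -1.74122373e-04]), 'contact_force': array([-0.16605226, -0.53235059,  0.40447211]), 'ft_torque': array([ 0.041092  , -0.0130841 ,  0.00480829]), 'gripper_width': 0.08560902331383823} 0.0187
top {'fx': 525.6060516040185, 'fy': 525.6060516040185, 'cx': 286.8507165139349, 'cy': 207.5864149425664, 'rvec': array([ 2.06341025, -2.15143138,  0.2339609 ]), 'tvec': array([0.03994311, 0.53786041, 1.82695461])}
scene {'fx': 409.9341629415087, 'fy': 409.9341629415087, 'cx': 283.7122792500251, 'cy': 215.030767242913, 'rvec': array([ 1.56325085,  1.95068553, -0.86919157]), 'tvec': array([ 0.10658458, -0.31516224,  1.61972203])}
```

View pics/top0.png

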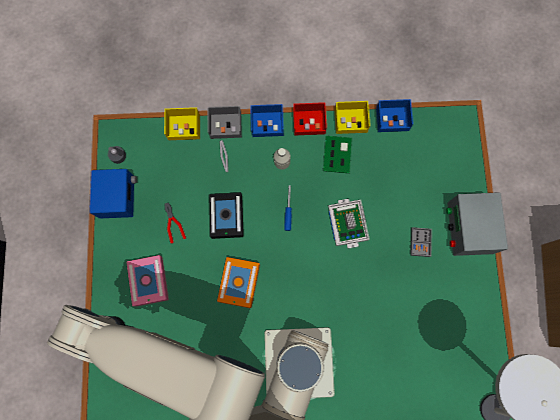

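View pics/scene0.png

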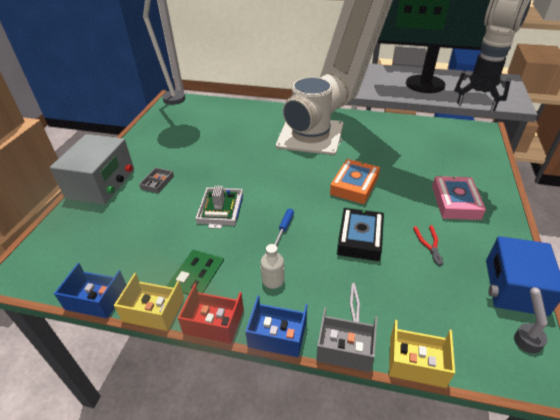

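Top view: the case with the finned board is at (350,223) and the black camera at (226,215). Candidates for the camera are black (226,215), orange (239,281) and pink (146,280); I choose black. Candidates for the board are the one in the case at (350,223), which has the heat sink, and the bare spare at (338,155); I choose the one in the case. The driver (288,210) and bottle (282,157) lie between them.

Run:
```python
from h import *
import pickle
C=pickle.load(open("c0.pkl","rb")); T=C["top"];S=C["scene"]
a=T["color"][180:265,305:395]; b=T["color"][180:265,185:270]; 
f=lambda x,n=4:cv2.resize(x,(390,300),interpolation=cv2.INTER_CUBIC)
c=S["color"][180:230,190:250]; d=S["color"][200:270,325:395]
save("crop.png",np.vstack([np.hstack([f(a),f(b)]),np.hstack([f(c),f(d)])]))
def rect(cnt,z):
    p=np.array([onz(T,u,v,z)[:2] for u,v in cnt.reshape(-1,2)],np.float32)
    return cv2.minAreaRect(p)
img=T["color"].astype(int); hsv=cv2.cvtColor(T["color"],cv2.COLOR_RGB2HSV)
# camera: black body
def big(m,x0,x1,y0,y1):
    k=np.zeros(m.shape,np.uint8); k[y0:y1,x0:x1]=m[y0:y1,x0:x1]*255
    cs=cv2.findContours(k,cv2.RETR_EXTERNAL,cv2.CHAIN_APPROX_NONE)[0]
    return max(cs,key=cv2.contourArea)
mat=(hsv[...,0]>60)&(hsv[...,0]<90)&(hsv[...,1]>120)
print("cam body",rect(big(~mat,185,270,180,250),0.046))
win=(hsv[...,0]>95)&(hsv[...,0]<125)&(hsv[...,1]>50)&(hsv[...,2]>60)
print("window",rect(big(win,185,270,185,250),0.046))
wh=(img.min(2)>150)
for x0,x1 in((200,226),(226,255)): 
    c=big(wh,x0,x1,185,250); print("bar",cv2.contourArea(c),rect(c,0.046))
print("case",rect(big(wh,305,395,190,260),0.022))
```

```text
cam body ((0.524620532989502, 0.23882976174354553), (0.1193293035030365, 0.1658686250448227), 89.92255401611328)
window ((0.5280052423477173, 0.24121321737766266), (0.07246042042970657, 0.10411068797111511), 88.83570861816406)
bar 50.0 ((0.5281156897544861, 0.28782716393470764), (0.007253778632730246, 0.12895865738391876), 89.40069580078125)
bar 51.5 ((0.5298352241516113, 0.19483210146427155), (0.1257847547531128, 0.009066758677363396), 0.6055803298950195)
case ((0.4845443367958069, -0.2034560889005661), (0.1482650637626648, 0.11735615134239197), 7.705311298370361)
```

View pics/crop.png

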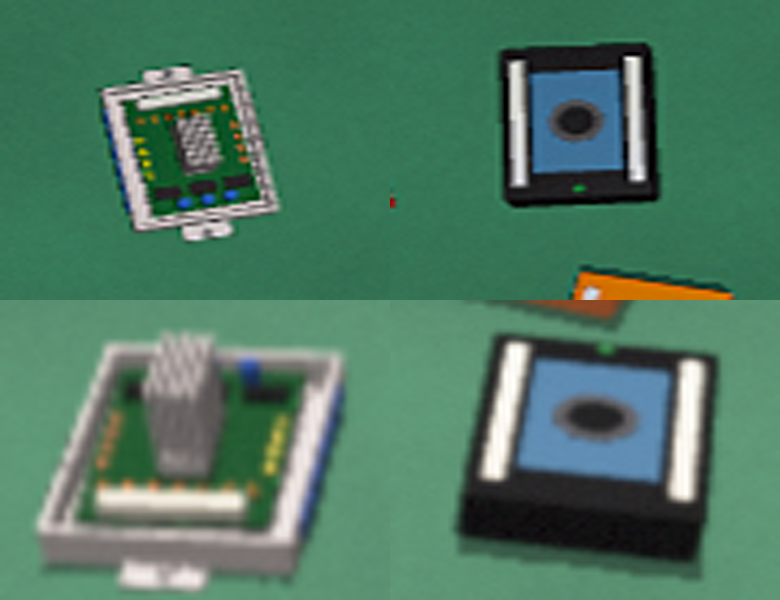

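The close crop confirms both choices: a finned sink in the metal case, and a black camera with a blue window. The window is at about (0.528, 0.241) with its x axis along world x. The case is at about (0.485, -0.203), yawed +7.7°. I'll go above the sink and look with the wrist camera.

```bash
python3 -m handwheel '[{"delta_pos":[0,0,0],"rot":[0,0,-7.4],"grip":1},{"delta_pos":[0,0,0],"rot":[0,0,-7.4],"grip":1},{"delta_pos":[0,0,0],"rot":[0,0,-7.4],"grip":1},{"delta_pos":[-0.025,-0.035,0],"rot":[0,0,0],"grip":1},{"delta_pos":[-0.025,-0.035,0],"rot":[0,0,0],"grip":1},{"delta_pos":[-0.025,-0.035,0],"rot":[0,0,0],"grip":1},{"delta_pos":[-0.025,-0.035,0],"rot":[0,0,0],"grip":1},{"delta_pos":[-0.025,-0.035,0],"rot":[0,0,0],"grip":1},{"delta_pos":[-0.025,-0.035,0],"rot":[0,0,0],"grip":1},{"delta_pos":[-0.025,-0.035,0],"rot":[0,0,0],"grip":1},{"delta_pos":[-0.025,-0.035,0],"rot":[0,0,0],"grip":1}]'
python3 -m handwheel '[{"delta_pos":[-0.004,-0.045,0],"rot":[0,0,0],"grip":1},{"delta_pos":[-0.004,-0.045,0],"rot":[0,0,0],"grip":1},{"delta_pos":[-0.004,-0.045,0],"rot":[0,0,0],"grip":1},{"delta_pos":[-0.004,-0.045,0],"rot":[0,0,0],"grip":1},{"delta_pos":[-0.004,-0.045,0],"rot":[0,0,0],"grip":1},{"delta_pos":[-0.004,-0.045,0],"rot":[0,0,0],"grip":1},{"delta_pos":[-0.004,-0.045,0],"rot":[0,0,0],"grip":1},{"delta_pos":[-0.004,-0.045,0],"rot":[0,0,0],"grip":1},{"delta_pos":[-0.004,-0.045,0],"rot":[0,0,0],"grip":1},{"delta_pos":[-0.004,-0.045,0],"rot":[0,0,0],"grip":1},{"delta_pos":[-0.004,-0.045,0],"rot":[0,0,0],"grip":1},{"delta_pos":[0,0,0],"rot":[0,0,0],"grip":1}]'
python3 - <<'E'
from h import *
import pickle
W=read_camera("wrist"); pickle.dump(W,open("w1.pkl","wb")); print({k:v for k,v in W.items() if k!="color"})
s=ctrl.observe();print(s["position"],s["tool_rot"],s["q"])
save("w1.png",W["color"])
E
```

```text
time_s: 1.2
position: [0.3741, 0.2804, 0.2312]
tool_rot: [-0.067, 0.998, -0.0, -0.0]
contact_force: [0.1, 1.3, 0.3]
gripper_width: 0.0855
time_s: 2.4
position: [0.484, -0.2074, 0.23]
tool_rot: [-0.065, 0.998, -0.0, -0.001]
contact_force: [0.4, 0.3, -1.2]
gripper_width: 0.0853
{'fx': 325.19226210127806, 'fy': 325.19226210127806, 'cx': 282.7489094665828, 'cy': 209.5317402037989, 'rvec': array([-1.91100935, -2.17861386, -0.36721761]), 'tvec': array([ 0.26936741, -0.4697489 ,  0.23115156])}
[ 0.48340049 -0.20506517  0.2301367 ] [-6.55151130e-02  9.97851186e-01  4.64410292e-04 -7.51578973e-04] [-5.61020001e-01  2.17544664e-01 -3.68408968e-02  1.31817302e+00
 -1.29042545e-04 -6.92144081e-01]
```

View pics/w1.png

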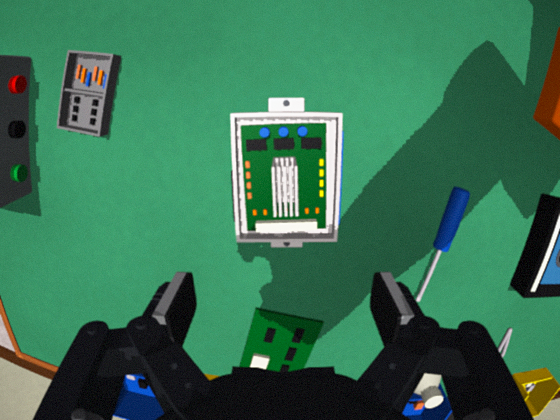

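Run:
```python
from h import *
import pickle
W=pickle.load(open("w1.pkl","rb")); im=W["color"]
print("cam at",ray(W,300,200,True)[0])
save("w1c.png",cv2.resize(im[100:250,220:350],None,fx=4,fy=4,interpolation=cv2.INTER_CUBIC))
hsv=cv2.cvtColor(im,cv2.COLOR_RGB2HSV)
m=((hsv[...,1]<60)).astype(np.uint8); k=np.zeros_like(m); k[152:220,260:312]=m[152:220,260:312]
k=cv2.morphologyEx(k,cv2.MORPH_CLOSE,np.ones((3,5)))
c=max(cv2.findContours(k,0,1)[0],key=cv2.contourArea).reshape(-1,2)
print("bbox",c.min(0),c.max(0))
for v in range(154,220,3):
    xs=np.where(k[v])[0]; 
    if len(xs): print(v,xs.min(),xs.max(),im[v,285])
```

```text
cam at [ 0.39974706 -0.21896076  0.37270947]
bbox [271 157] [298 217]
157 274 294 [127 136 122]
160 273 295 [177 171 168]
163 272 295 [160 155 150]
166 272 297 [186 180 180]
169 271 297 [240 235 235]
172 271 297 [237 232 232]
175 272 297 [236 232 231]
178 271 297 [245 240 242]
181 272 297 [240 237 238]
184 272 297 [244 240 239]
187 272 297 [245 241 240]
190 272 297 [243 239 239]
193 272 297 [242 237 239]
196 272 297 [244 239 238]
199 272 298 [245 241 242]
202 272 298 [244 239 239]
205 273 298 [244 239 236]
208 273 298 [246 242 237]
211 273 298 [246 242 240]
214 273 298 [245 237 235]
217 274 274 [ 50 117  64]
```

View pics/w1c.png

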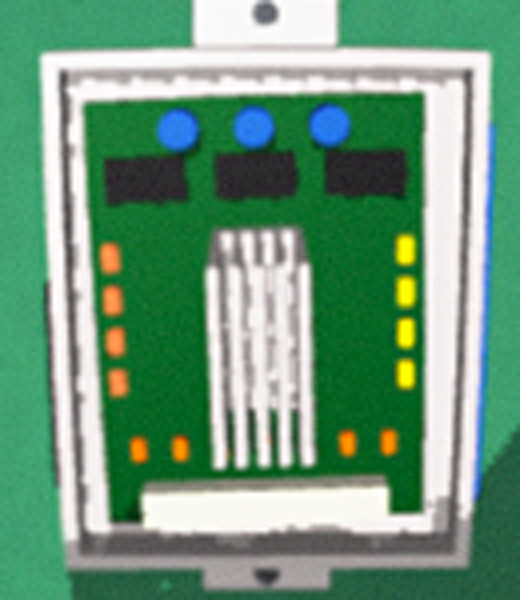

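```bash
cat > m.py <<'E'
from h import *
import pickle
def quad(W,P,z,fish=True):
    p=np.array([onz(W,u,v,z,fish)[:2] for u,v in P]); return p
def rep(n,p):
    r=cv2.minAreaRect(p.astype(np.float32)); 
    e=(p[2:].mean(0)-p[:2].mean(0)); print(n,p.mean(0).round(4),np.round(r[1],4),"yaw",np.degrees(np.arctan2(e[1],e[0])).round(2))
    return p.mean(0)
E
python3 - <<'E'
from m import *
W=pickle.load(open("w1.pkl","rb"))
g=lambda L:[(220+(a-1.5)/4,100+(b-1.5)/4) for a,b in L]
c=rep("sink",quad(W,g([(205,266),(310,265),(314,466),(214,468)]),.072))
rep("board",quad(W,g([(86,102),(424,95),(422,512),(112,523)]),.018))
rep("case",quad(W,g([(42,55),(490,52),(468,541),(66,543)]),.022))
s=ctrl.observe(); from scipy.spatial.transform import Rotation as R
M=R.from_quat(s["tool_rot"]).as_matrix(); print(M.round(3),s["position"],ctrl.grip_depth)
print("delta tool xy",(M.T@np.r_[c-s["position"][:2],0]).round(4))
E
```

```text
sink [ 0.4852 -0.2059] [0.051  0.0247] yaw 9.36
board [ 0.4852 -0.2055] [0.1234 0.092 ] yaw 9.16
case [ 0.4816 -0.2044] [0.1421 0.1202] yaw 7.75
[[-0.991 -0.131 -0.002]
 [-0.131  0.991  0.001]
 [ 0.001  0.001 -1.   ]] [ 0.48340049 -0.20506517  0.2301367 ] 0.0187
delta tool xy [-0.0016 -0.0011 -0.    ]
```

The wrist crop shows the sink top at about (285,191), upright and clear, giving sink (0.485, -0.206) and yaw about 9.2°. The offset is only 1–2 mm. I'll descend, grip and check.

```bash
python3 -m handwheel '[{"delta_pos":[-0.0016,-0.001,0.02],"rot":[0,0,-1.5],"grip":1},{"delta_pos":[0,0,0.04],"rot":[0,0,0],"grip":1},{"delta_pos":[0,0,0.04],"rot":[0,0,0],"grip":1},{"delta_pos":[0,0,0.03],"rot":[0,0,0],"grip":1},{"delta_pos":[0,0,0.02],"rot":[0,0,0],"grip":1},{"delta_pos":[0,0,0],"rot":[0,0,0],"grip":1},{"delta_pos":[0,0,0],"rot":[0,0,0],"grip":1}]'
python3 - <<'E'
from h import *
W=read_camera("wrist"); save("w2.png",W["color"][100:420,130:430])
s=ctrl.observe();print(s["position"],s["tool_rot"])
E
```

```text
time_s: 3.15
position: [0.4851, -0.2028, 0.0818]
tool_rot: [-0.081, 0.997, 0.0, -0.0]
contact_force: [-0.2, -0.4, 0.0]
gripper_width: 0.0853
[ 0.48563037 -0.20323714  0.0824506 ] [-8.06770834e-02  9.96740094e-01 -3.44403915e-04  5.23724263e-04]
```

View pics/w2.png

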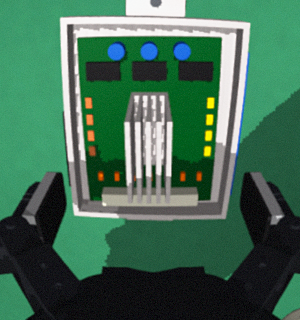

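The wrist view shows the sink slightly left of the finger midline, at crop (148,150) against about 154. That agrees with the 2.7 mm offset in the pose. I'll correct it, go down and close.

```bash
python3 -m handwheel '[{"delta_pos":[0,-0.0025,0.01],"rot":[0,0,0],"grip":1},{"delta_pos":[0,0,0.015],"rot":[0,0,0],"grip":1},{"delta_pos":[0,0,0.015],"rot":[0,0,0],"grip":1},{"delta_pos":[0,0,0.008],"rot":[0,0,0],"grip":1},{"delta_pos":[0,0,0.004],"rot":[0,0,0],"grip":1},{"delta_pos":[0,0,0],"rot":[0,0,0],"grip":1},{"delta_pos":[0,0,0],"rot":[0,0,0],"grip":1}]' 50
python3 -m handwheel '[{"delta_pos":[0,0,0],"rot":[0,0,0],"grip":-0.2},{"delta_pos":[0,0,0],"rot":[0,0,0],"grip":-0.2},{"delta_pos":[0,0,0],"rot":[0,0,0],"grip":-0.4},{"delta_pos":[0,0,0],"rot":[0,0,0],"grip":-0.7},{"delta_pos":[0,0,0],"rot":[0,0,0],"grip":-1},{"delta_pos":[0,0,0],"rot":[0,0,0],"grip":-1},{"delta_pos":[0,0,0],"rot":[0,0,0],"grip":-1},{"delta_pos":[0,0,0],"rot":[0,0,0],"grip":-1},{"delta_pos":[0,0,0],"rot":[0,0,0],"grip":-1}]' 50
```

```text
time_s: 3.9
position: [0.4859, -0.2062, 0.0298]
tool_rot: [-0.08, 0.997, -0.0, 0.0]
contact_force: [-0.4, 0.4, -0.2]
gripper_width: 0.0852
time_s: 4.8
position: [0.4857, -0.206, 0.0295]
tool_rot: [-0.08, 0.997, -0.0, 0.0]
contact_force: [-1.2, 0.8, 5.2]
gripper_width: 0.0235
```

```bash
python3 -m handwheel '[{"delta_pos":[0,0,-0.004],"rot":[0,0,0],"grip":-1},{"delta_pos":[0,0,-0.008],"rot":[0,0,0],"grip":-1},{"delta_pos":[0,0,-0.012],"rot":[0,0,0],"grip":-1},{"delta_pos":[0,0,-0.016],"rot":[0,0,0],"grip":-1},{"delta_pos":[0,0,-0.02],"rot":[0,0,0],"grip":-1},{"delta_pos":[0,0,-0.02],"rot":[0,0,0],"grip":-1},{"delta_pos":[0,0,-0.02],"rot":[0,0,0],"grip":-1},{"delta_pos":[0,0,-0.014],"rot":[0,0,0],"grip":-1},{"delta_pos":[0,0,-0.008],"rot":[0,0,0],"grip":-1},{"delta_pos":[0,0,0],"rot":[0,0,0],"grip":-1},{"delta_pos":[0,0,0],"rot":[0,0,0],"grip":-1},{"delta_pos":[0,0,0],"rot":[0,0,0],"grip":-1}]' 60
python3 - <<'E'
from h import *
import pickle
W=read_camera("wrist");S=read_camera("scene");pickle.dump((W,S),open("w3.pkl","wb"))
a=W["color"][60:300,150:430]; b=cv2.resize(S["color"][110:230,150:290],(280,240),interpolation=cv2.INTER_CUBIC)
save("w3.png",np.hstack([a,b])); s=ctrl.observe();print(s["position"],s["tool_rot"],s["contact_force"],s["ft_torque"],s["q"])
E
```

```text
time_s: 6.0
position: [0.4851, -0.2057, 0.1505]
tool_rot: [-0.08, 0.997, 0.0, -0.001]
contact_force: [-0.3, 1.0, -3.1]
gripper_width: 0.0234
[ 0.48523398 -0.20578492  0.15053986] [-8.03408395e-02  9.96767215e-01  3.94390210e-04 -5.59379928e-04] [ 0.06757809 -0.27372148 -1.84012018] [-0.01654265  0.04727824 -0.01822335] [-5.60368877e-01  2.57794678e-01 -1.89645860e-01  1.12472417e+00
 -3.65306612e-05 -7.21223930e-01]
```

View pics/w3.png

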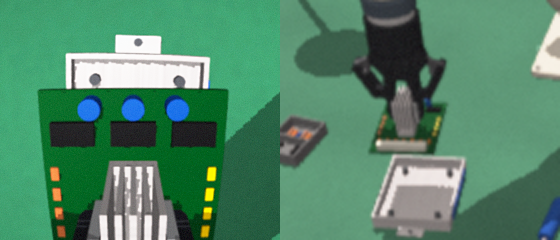

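The board is lifted, level and clear, and the case is still in place. Next I carry it.

```bash
python3 -m handwheel '[{"delta_pos":[0,0,0],"rot":[0,0,1.5],"grip":-1},{"delta_pos":[0,0,0],"rot":[0,0,3.1],"grip":-1},{"delta_pos":[0,0,0],"rot":[0,0,3.1],"grip":-1},{"delta_pos":[0,0,0],"rot":[0,0,1.5],"grip":-1},{"delta_pos":[-0.0027,0.01,0],"rot":[0,0,0],"grip":-1},{"delta_pos":[-0.0027,0.02,0],"rot":[0,0,0],"grip":-1},{"delta_pos":[-0.0027,0.03,0],"rot":[0,0,0],"grip":-1},{"delta_pos":[-0.0027,0.035,0],"rot":[0,0,0],"grip":-1},{"delta_pos":[-0.0027,0.035,0],"rot":[0,0,0],"grip":-1},{"delta_pos":[-0.0027,0.035,0],"rot":[0,0,0],"grip":-1},{"delta_pos":[-0.0027,0.035,0],"rot":[0,0,0],"grip":-1},{"delta_pos":[-0.0027,0.035,0],"rot":[0,0,0],"grip":-1}]' 60
python3 -m handwheel '[{"delta_pos":[-0.0027,0.035,0],"rot":[0,0,0],"grip":-1},{"delta_pos":[-0.0027,0.035,0],"rot":[0,0,0],"grip":-1},{"delta_pos":[-0.0027,0.035,0],"rot":[0,0,0],"grip":-1},{"delta_pos":[-0.0027,0.035,0],"rot":[0,0,0],"grip":-1},{"delta_pos":[-0.0027,0.03,0],"rot":[0,0,0],"grip":-1},{"delta_pos":[-0.0027,0.02,0],"rot":[0,0,0],"grip":-1},{"delta_pos":[-0.0027,0.015,0],"rot":[0,0,0],"grip":-1},{"delta_pos":[-0.0027,0.007,0],"rot":[0,0,0],"grip":-1},{"delta_pos":[0,0,0],"rot":[0,0,0],"grip":-1},{"delta_pos":[0,0,0],"rot":[0,0,0],"grip":-1},{"delta_pos":[0,0,0],"rot":[0,0,0],"grip":-1}]' 60
python3 - <<'E'
from h import *
import pickle
W=read_camera("wrist");S=read_camera("scene");T=read_camera("top");pickle.dump((W,S,T),open("w4.pkl","wb"))
f=lambda a:cv2.resize(a,(390,290),interpolation=cv2.INTER_CUBIC)
save("w4.png",np.vstack([np.hstack([f(W["color"][60:300,150:430]),f(S["color"][160:280,300:440])]),np.hstack([f(T["color"][170:260,170:290]),f(T["color"])])]))
s=ctrl.observe();print(s["position"],s["tool_rot"],s["contact_force"],s["gripper_width"])
E
```

```text
time_s: 7.3
position: [0.5068, 0.0311, 0.1513]
tool_rot: [-0.001, 1.0, 0.0, 0.0]
contact_force: [0.5, 0.5, -2.1]
gripper_width: 0.0237
time_s: 8.4
position: [0.5286, 0.2402, 0.1513]
tool_rot: [0.0, 1.0, -0.0, -0.0]
contact_force: [0.3, -0.6, -2.9]
gripper_width: 0.0235
[0.52870171 0.24035798 0.15141016] [ 3.73587265e-04  9.99999927e-01 -2.59701089e-05  7.67864091e-05] [ 0.27327525 -0.50884735 -2.2232109 ] 0.02340274759647622
```

View pics/w4.png

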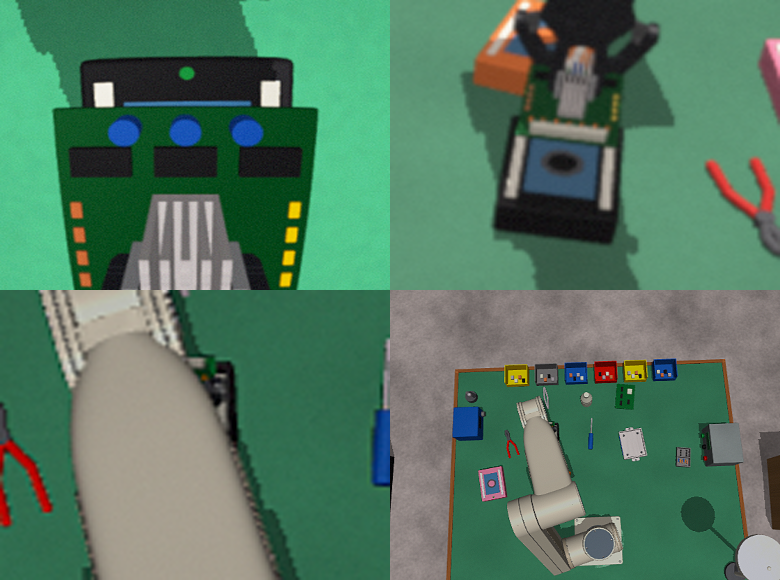

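Run:
```python
from h import *
import pickle
W,S,T=pickle.load(open("w4.pkl","rb"))
w=lambda a,b:(150+a*280/390,60+b*240/290)
for n,a,b,z in(("board R",53,108,.14),("board L",317,108,.14),("cam R",82,62,.046),("cam L",291,60,.046)): print(n,onz(W,*w(a,b),z,True).round(4))
s=lambda a,b:(300+a*140/390,160+b*120/290)
# scene: board far corners (top face), window far corners
for n,a,b,z in(("board far",528,137,.14),("board far",608,150,.14),("win far",526,190,.046),("win far",600,198,.046),("lens",562,161,.046)): print(n,onz(S,*s(a-390,b),z).round(4))
C=pickle.load(open("c0.pkl","rb"))["scene"]
# window centre in first scene crop (lower right panel): lens
print("lens0",onz(C,325+(595-390)*70/390,200+(417-300)*70/300,.046).round(4))
```

```text
board R [0.4659 0.1932 0.14  ]
board L [0.466 0.286 0.14 ]
cam R [0.4504 0.1831 0.046 ]
cam L [0.4491 0.2977 0.046 ]
board far [0.5941 0.2047 0.14  ]
board far [0.599  0.2785 0.14  ]
win far [0.5808 0.2101 0.046 ]
win far [0.5781 0.2826 0.046 ]
lens [0.5254 0.2409 0.046 ]
lens0 [0.5282 0.2412 0.046 ]
```

The board centre is about (0.528, 0.240) and the window about (0.528, 0.241), so they agree within about 2 mm. The yaw also agrees to under a degree, and the board is steady. Handing in.

```bash
python3 -c "
from workcell import *
s=ctrl.observe();print(abs(s['joint_velocities']).max(),s['gripper_width']);print(hand_in())"
```

```text
0.003008175248218739 0.02340274759647622
the job is handed in; nothing more can be done
None
```

I gripped the board by its heat sink at 60 N, lifted it straight out of the case and carried it level to the black camera. I handed in at about 8.6 s of robot time, still holding it over the window; no verdict was reported.

**Last checks**
- **Position:** the board centre was at about (0.528, 0.240) and the window centre at about (0.528, 0.241), so within about 2 mm. The long sides agreed to under about 1.5°.
- **Height:** by the tool height, the underside was about 90 mm above the glass.
- **Steadiness:** the tool was level, the joints at rest, and the gripper opening held at 23.4 mm on the 24 mm sink.
- **Surroundings:** in the last pictures the case and the bystanders in view looked unmoved. I did not measure them, and the arm hid part of the bench. No contact with the camera was seen.

**Where checks disagreed**
- Rough corner picks in the last scene view put the board's far edge at 0.594 to 0.599, against 0.591 expected. They also put the lens about 3 mm from its first reading. I put this down to how coarsely I could pick those pixels.
- As the jaws closed, the force reading rose briefly to about 5 N upward. It went away on lifting.

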